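# Slide a mallet head between the open vice jaws up to the stop

### The arm

A 6-joint arm with a two-finger parallel gripper is mounted at the origin on the work surface. World frame = base frame: x ahead of the robot, y to its left, z up, the work surface at z = 0. Lengths are in m, angles in rad, forces in N, time in s.
With the tool pointing down it reaches from about 0.325 to 0.9 m from the base axis. Payload 6.1 kg.
Tool frame: the origin (TCP) lies midway between the tips of the shut fingers; the grasp point (between the pads) lies r.pinch_z behind it (r.pinch_z is the distance from the TCP to the grasp point, in m); z points along the fingers, x is the direction in which the jaws open and shut, and the axes are right-handed (so a half turn about z gives the same grasp; the last joint's range is limited). The gripper opens to 85 mm and grips with 20 to 120 N. Pads are 22 mm wide; open, the fingers measure 114 mm over their backs; the gripper's body (76 mm by 85 mm) begins 54 mm behind the grasp point. The pads swing forward as they close: fully open they stand 13 mm farther back than shut.
Start: joints at [-1.387, 0.22, 1.526, -0, 1.395, -0.126], TCP at [0.191, -0.595, 0.231] pointing down, gripper open.
Joint ranges: [-2.98, 2.98], [-0.91, 2.08], [0.09, 2.57], [-1.24, 4.39], [0.2, 2.65], [-2.68, 2.68]. Speed limits (rad/s): [2.57, 2.57, 3.01, 3.14, 3.14, 3.14].

### API

Orientations are given as a unit quaternion [x, y, z, w].
In Python, from workcell import telemetry, cams, ticket, r gives the robot as it stands.
- The arm moves only by the tool apply_moves, never from a script. Its argument "deltas" is text: rows parted by semicolons, each of 7 numbers parted by spaces: the turn, a rotation vector about the tool's x, y, z in rad, then the shift along the tool's x, y, z in cm, then the opening in per cent of the stroke, from 0 (shut) to 100 (fully open). In form: ax ay az dx dy dz hand; .... A call has 1 to 8 rows; each row is the pose to reach, as a shift and turn from the pose commanded when the call began, along the tool's axes at that moment; what a row does not reach only later rows make up. A row lasts 1/8 s, in which the tool goes at most 62.5 mm and 10.7 degrees, less where a joint would pass 70% of its speed; a pose out of reach is approached as far as the arm can. A call with a gripper value outside its range is refused whole. The fingers move at their own pace and stop on an object; "force" is the grip in N (left out, the last holds). Time passes only in rows, so rows that repeat a pose let the fingers close. It gives the time, the measured TCP pose, the force and the opening at its end, in the units of the state.
- telemetry.get_state(): the state, without advancing time (a new reading comes with each control period).
- cams.snapshot(name): name is "side" or "top" or "wrist"; returns (picture, depth): 384x512x3 uint8, blue, green, red; 384x512 float32, m along the optical axis (not along the pixel's ray), 0 where there is no reading.
- cams.camera_model(name): a dict with "camera_matrix" (3x3 intrinsics, pixels), "k1" (the pictures are not rectified: a ray, as slopes to the right and down, at radius r is drawn at 1 + k1 r^2 times it, then the intrinsics apply), "T" (4x4, takes a point from camera to world coordinates); the wrist camera has in their place "tool_from_camera" (4x4, takes a point from camera to tool coordinates, whose origin is the TCP and whose axes are the tool frame's). Camera axes: x right, y up, looking along -z (the intrinsics and any distortion apply to the point x, -y, -z); pixel columns grow to the right and rows downward; lengths in m; the calibration is good to about 2 mm. A picture is of the moment at which its call begins: read the wrist's pose just before it. camera_model takes no time and is no camera call.
- ticket.finish_job(): hands the job in, once; it reports no verdict.
The state is a dict: "clock": time; "joint_pos": joint angles; "qvel": joint speeds; "effort": joint torques, N m; "position": TCP position; "tool_rot": TCP orientation; "ft_force": force on the tool from outside, world axes, zero at the start; "torque": the same for the moment, N m; "finger_gap": opening from 0.0 (shut) to 1.0 (fully open).
Only numpy, scipy, OpenCV 4.12 (cv2) and the standard library are available. Lean on these libraries where they do the work, as an engineer would, in place of code of your own. Each camera call takes 0.05 s, during which the arm holds its last target. There are 200 camera calls.

### The job

Push the wooden mallet head along the bench, end first, in between the two open jaws of the low vice and on until its leading end butts against the steel stop behind them, so it sticks out of the jaws on both sides ready for its mortise to be cleaned out. Only push it, with the fingers against its outside: never take it between the fingers, pick it up or tip it. Leave all the other things lying on the bench where they are.

Things in the scene. Friction and masses are not known exactly. Their poses are not given: they have to be found in the camera images.
- mallet_head: The mallet head: a plain pale hardwood block lying flat, 130 long (its x) x 60 wide (its y) x 40 mm high, 0.2 to 0.4 kg, with a rectangular hole (mortise) 30 x 14 mm through the middle of its top. Both ends and both long sides are alike; either end may lead. Origin: centre of its underside, z up. It starts to the robot's right of the vice, askew and off the line of the gap.
- vice: Low dark steel vice, cannot move: two parallel upright jaws, 60 deep along the gap (x -30 to 30), 30 thick, 45 mm high, either side of a clear 65 mm gap (inner faces y = +/-32.5); the gap's floor is the bench. Origin: on the bench, mid-gap; x along the gap from mouth to stop, z up. Outside the jaws, bolted flanges up to 16 mm high reach y = +/-87. Head home: its centre at this origin.
- vice_mouth (a point): Middle of the open mouth of the gap, level with the jaws' tops, at vice (-30, 0, 45) mm. The mouth's inner jaw corners are rounded, 8 mm radius. A head that is home has its rear end 35 mm outside the mouth.
- vice_stop (a point): Point on the face of the stop, at vice (65, 0, 20) mm: a fixed upright steel plate across the line of the gap, 80 mm wide, 38 mm high, 12 mm thick, 35 mm beyond the jaws. Its face looks back through the gap (to -x of the vice).
- vice_screw (a point): Middle of the fixed cross bar on the vice's screw, at vice (0, -117.5, 26) mm, outside the jaw away from the robot. The bar lies along the gap direction, 106 mm long over its end balls; screw and bar stand up to 41 mm above the bench. Nothing to operate.
- mallet_handle: Bystander: loose wooden mallet handle, about 250 x 30 x 22 mm, lying flat. Origin: underside, near the middle; x along it.
- offcut: Bystander: small plain wooden offcut without a hole, 70 x 45 x 30 mm (not the mallet head). Origin: centre of its underside.
- tin: Bystander: plain metal tin, 56 mm in diameter, 60 mm high, upright. Origin: centre of its underside.
- hammer: Bystander: hammer lying on the bench. Origin: on its underside; x along the handle towards the hammer's head.
- wrench: Bystander: flat wrench lying on the bench. Origin: on its underside; x along it.
- screwdriver: Bystander: screwdriver lying on the bench. Origin: on its underside; x along it towards the tip.
- screw_jar: Bystander: glass jar with a metal lid, 64 mm in diameter, 85 mm high, upright. Origin: centre of its underside.

How it is judged:
By the outcome, as a careful person would: the job done as asked, in the order asked, and still so for the second after the job is handed in, with the robot touching nothing.
It also fails if it takes over 64 s, if anything falls off the work surface, if the arm or the gripper's body presses on something with over 40 N, if the wrist force passes 120 N, or if a joint passes its speed limit or range.

## Working session

There is one attempt and no reset: what is moved stays moved. The work goes in short steps, Python scripts to look and compute and a tool call to move; the robot and the scene stay as the last step left them, time stands still between calls to the robot, and variables do not carry over. Pictures are saved under pics/ and viewed, about 8 in all and at most 12, crops included, and the job is handed in when it is done.

Besides the shell and the picture viewer there is one more tool, called after ">>>" as name(argument=value, ...), one argument or row to a line, values as JSON. apply_moves: Moves the arm, as the interface text tells. Its arguments: {"type":"object","properties":{"deltas":{"type":"string"},"force":{"type":"number"}},"required":["deltas"]}

```bash
ls; mkdir -p pics; cat > h.py <<'E'
import numpy as np, cv2
from workcell import telemetry, cams, ticket, r
from scipy.spatial.transform import Rotation as R
def snap(n,fn):
    s=telemetry.get_state(); p,d=cams.snapshot(n); cv2.imwrite(f'pics/{fn}.png',p); np.save(f'pics/{fn}.npy',d); return s,p,d
def Tcam(n,s=None):
    m=cams.camera_model(n)
    if n!='wrist': return m,np.array(m['T'])
    T=np.eye(4);T[:3,:3]=R.from_quat(s['tool_rot']).as_matrix();T[:3,3]=s['position']
    return m,T@np.array(m['tool_from_camera'])
def rays(n,uv,s=None):
    m,T=Tcam(n,s);K=np.array(m['camera_matrix']);uv=np.atleast_2d(np.array(uv,float))
    u=cv2.undistortPoints(uv.reshape(-1,1,2),K,np.array([m['k1'],0,0,0,0.])).reshape(-1,2)
    d=np.c_[u[:,0],-u[:,1],-np.ones(len(u))]
    return T,d
def onz(n,uv,z,s=None):
    T,d=rays(n,uv,s);w=d@T[:3,:3].T;o=T[:3,3];return o+w*((z-o[2])/w[:,2])[:,None]
def withd(n,uv,d,s=None):
    T,e=rays(n,uv,s);uvi=np.atleast_2d(uv).astype(int)
    return (e*d[uvi[:,1],uvi[:,0]][:,None])@T[:3,:3].T+T[:3,3]
E
python3 - <<'E'
from h import *
for n in('top','side'):
    s,p,d=snap(n,n+'0'); m,T=Tcam(n); print(n,T.round(3).tolist(),m['k1'],m['camera_matrix'])
    cv2.imwrite(f'pics/{n}0b.png',cv2.resize(p,(800,600),interpolation=cv2.INTER_CUBIC))
print(s,r.pinch_z)
E
```

```text
pics
top [[0.088, 0.975, -0.206, 0.239], [-0.996, 0.087, -0.017, -0.03], [0.002, 0.207, 0.978, 1.631], [0.0, 0.0, 0.0, 1.0]] -0.03620958826027537 [[498.73897255   0.         255.98364828]
 [  0.         498.73897255 204.50770946]
 [  0.           0.           1.        ]]
side [[-0.967, 0.182, -0.18, 0.352], [-0.256, -0.698, 0.668, 0.76], [-0.004, 0.692, 0.722, 0.898], [0.0, 0.0, 0.0, 1.0]] -0.0475428610398972 [[368.3551147    0.         255.87797528]
 [  0.         368.3551147  194.79022072]
 [  0.           0.           1.        ]]
{'clock': 0.05, 'joint_pos': array([-1.38710996e+00,  2.21210795e-01,  1.52758270e+00, -4.78659277e-06,
        1.39469754e+00, -1.26117546e-01]), 'qvel': array([ 0.00087393, -0.00023739, -0.00094356,  0.00051307,  0.00104595,
       -0.00084027]), 'effort': array([ 3.05742033e-03, -4.98614967e+01, -3.90871596e+01, -4.44931823e-05,
        6.20453487e-03, -3.14387449e-06]), 'position': array([ 0.19042087, -0.59466705,  0.23022377]), 'tool_rot': array([ 8.07734954e-01, -5.89545030e-01, -6.91835882e-04, -6.49871846e-04]), 'ft_force': array([ 0.50022655,  0.15577363, -0.44461249]), 'torque': array([-0.01655516, -0.00633147,  0.00081107]), 'finger_gap': 1.0012668262443203} 0.0187
```

View pics/top0b.png

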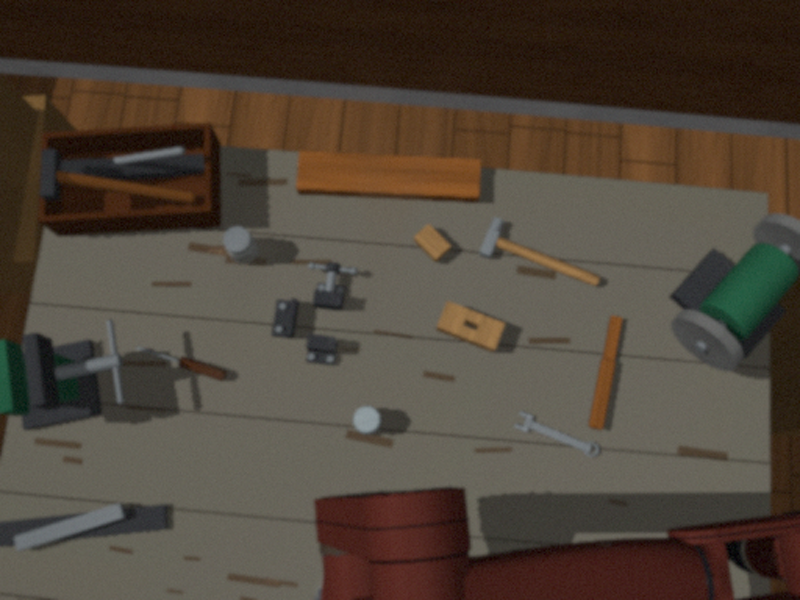

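View pics/side0b.png

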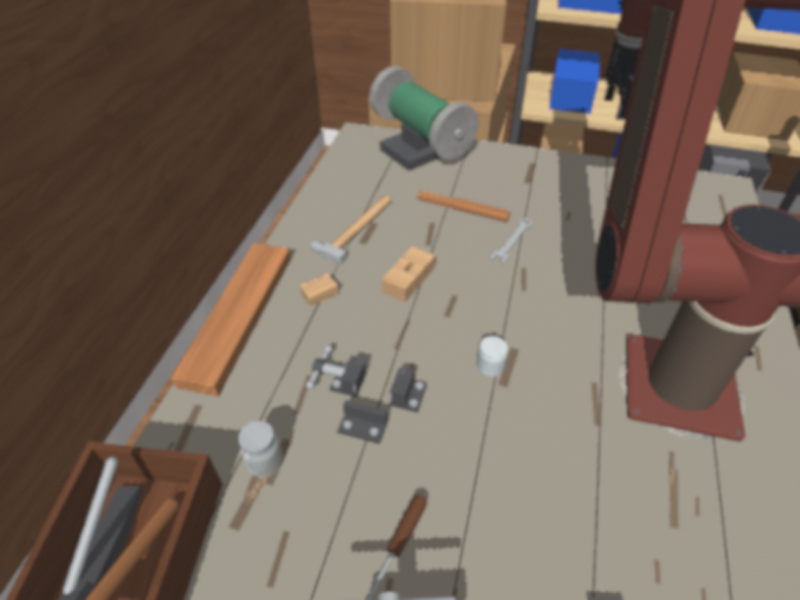

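The top picture shows the vice with jaws at about (330,295) and (322,349), and its stop at (285,318). The head lies askew at (471,325), the tin at (366,420), the offcut at (433,242) and the jar at (237,242). I'll measure from the depth.

```bash
python3 - <<'E'
from h import *
sc=800/512
for n,boxes in (('top',{'head':(425,290,520,360),'vice':(262,250,375,372),'offcut':(405,215,465,270),'tin':(345,395,390,440),'hammer':(470,205,615,300)}),('side',{'head':(375,240,445,305),'vice':(300,335,435,450)})):
    d=np.load(f'pics/{n}0.npy')
    for k,b in boxes.items():
        x0,y0,x1,y1=[int(v/sc) for v in b]
        uu,vv=np.meshgrid(np.arange(x0,x1),np.arange(y0,y1)); uv=np.c_[uu.ravel(),vv.ravel()]
        P=withd(n,uv,d); ok=d[uv[:,1],uv[:,0]]>0; P=P[ok]
        print(n,k,'zpct',np.percentile(P[:,2],[5,50,90,98]).round(4))
        Q=P[P[:,2]>(0.03 if k in('head','vice','tin') else 0.015)]
        if len(Q)<5: continue
        rc=cv2.minAreaRect((Q[:,:2]*1000).astype(np.float32)); print('  ',len(Q),rc)
        if k=='vice':
            # grid components
            I=((Q[:,:2]-Q[:,:2].min(0))/0.004).astype(int); im=np.zeros(I.max(0)+1,np.uint8); im[I[:,0],I[:,1]]=1
            nl,l=cv2.connectedComponents(im)
            for j in range(1,nl):
                q=Q[l[I[:,0],I[:,1]]==j]
                if len(q)>8: print('    comp',len(q),cv2.minAreaRect((q[:,:2]*1000).astype(np.float32)),q[:,2].max().round(3),np.median(q[:,2]).round(3))
E
```

```text
top head zpct [-0.0062  0.0019  0.0405  0.0451]
   705 ((576.422607421875, -148.3382568359375), (129.83587646484375, 62.35054016113281), 72.77778625488281)
top vice zpct [-0.0063  0.0009  0.0306  0.0464]
   573 ((593.486572265625, 171.5915985107422), (113.3589859008789, 194.62847900390625), 81.31884002685547)
    comp 175 ((512.4410400390625, 156.56463623046875), (58.006195068359375, 31.785120010375977), 89.92413330078125) 0.054 0.045
    comp 96 ((561.7060546875, 223.93605041503906), (13.174773216247559, 78.5026626586914), 88.13258361816406) 0.045 0.038
    comp 281 ((638.529296875, 148.92318725585938), (57.676414489746094, 98.72215270996094), 81.52062225341797) 0.054 0.041
    comp 10 ((674.44677734375, 105.43307495117188), (12.750753402709961, 6.652101516723633), 2.690068483352661) 0.039 0.034
    comp 11 ((677.856201171875, 186.08132934570312), (9.96741008758545, 20.22004508972168), 5.168534755706787) 0.038 0.033
top offcut zpct [-0.006   0.0013  0.0295  0.0341]
   296 ((754.9237060546875, -54.059837341308594), (72.16949462890625, 47.350650787353516), 48.833045959472656)
top tin 
[... 552 characters left out ...]
68554688), (116.26214599609375, 191.83383178710938), 82.63401794433594)
    comp 225 ((514.0648193359375, 155.10861206054688), (60.914859771728516, 30.837961196899414), 87.30269622802734) 0.049 0.044
    comp 150 ((563.5872802734375, 223.7989959716797), (15.079927444458008, 79.9598159790039), 89.14595031738281) 0.041 0.037
    comp 346 ((641.4398803710938, 149.052490234375), (63.57352066040039, 96.01914978027344), 86.29936981201172) 0.048 0.042
    comp 9 ((676.0685424804688, 106.19422912597656), (7.615521430969238, 10.862014770507812), 77.90760040283203) 0.036 0.031
    comp 14 ((679.5360107421875, 188.43984985351562), (7.0272650718688965, 26.550838470458984), 1.969260573387146) 0.035 0.031
```

```bash
cat >> h.py <<'E'
def go(x,y,z,ang):
    """delta (tool axes) to TCP x,y,z tool down, tool x at world angle ang deg"""
    s=telemetry.get_state();R0=R.from_quat(s['tool_rot']).as_matrix();a=np.radians(ang)
    X=np.array([np.cos(a),np.sin(a),0]);Z=np.array([0,0,-1.]);Rt=np.c_[X,np.cross(Z,X),Z]
    print('rot',R.from_matrix(R0.T@Rt).as_rotvec().round(4),'cm',(R0.T@(np.array([x,y,z])-s['position'])*100).round(2),'pos',s['position'].round(4),'xang',np.degrees(np.arctan2(R0[1,0],R0[0,0])).round(2),'F',s['ft_force'].round(1),'t',s['clock'])
E
python3 - <<'E'
from h import *
m=cams.camera_model('wrist');print(np.array(m['tool_from_camera']).round(3).tolist(),m['camera_matrix'],m['k1'])
go(0.56,-0.05,0.40,-90)
E
```

```text
[[1.0, -0.001, 0.001, 0.0], [-0.001, -0.959, -0.284, -0.073], [0.001, 0.284, -0.959, -0.143], [0.0, 0.0, 0.0, 1.0]] [[280.19476949   0.         253.69942606]
 [  0.         280.19476949 194.94424898]
 [  0.           0.           1.        ]] 0.015643643070987766
rot [1.000e-04 1.700e-03 3.098e-01] cm [-40.64 -51.81 -16.89] pos [ 0.1904 -0.5947  0.2303] xang -72.25 F [ 0.3 -0.4 -0.2] t 0.1
```

```bash
python3 -c "
from h import *
go(0.64,0.01,0.25,-90)"
```

```text
rot [1.000e-04 1.700e-03 3.098e-01] cm [-43.89 -61.25  -1.88] pos [ 0.1904 -0.5947  0.2303] xang -72.25 F [ 0.3 -0.4 -0.2] t 0.1
```

>>> apply_moves(
  deltas="0 0 0.155 -5.4 -7.6 -1; 0 0 0.31 -10.9 -15.3 -2; 0 0 0.31 -16.3 -22.9 -2; 0 0 0.31 -21.7 -30.5 -2; 0 0 0.31 -27.1 -38.1 -2; 0 0 0.31 -32.5 -45.7 -2; 0 0 0.31 -38 -53.3 -2; 0 0 0.31 -43.9 -61.2 -2",
)

```text
invalid input
```

>>> apply_moves(
  deltas="0 0 0.155 -3.5 -5 -1 100; 0 0 0.31 -7 -10 -2 100; 0 0 0.31 -10.5 -15 -2 100; 0 0 0.31 -14 -20 -2 100; 0 0 0.31 -17.5 -25 -2 100; 0 0 0.31 -21 -30 -2 100; 0 0 0.31 -24.5 -35 -2 100; 0 0 0.31 -28 -40 -2 100",
)

```text
clock: 1.1
position: [0.4869, -0.2048, 0.2511]
tool_rot: [-0.707, 0.707, 0.0, -0.0]
ft_force: [-0.2, -1.0, 0.2]
finger_gap: 1.002
```

```bash
python3 -c "
from h import *
go(0.64,0.01,0.25,-90)"
```

```text
rot [ 0.0002  0.     -0.0003] cm [-21.48 -15.31   0.1 ] pos [ 0.4869 -0.2048  0.2511] xang -90.02 F [-0.2 -1.   0.2] t 1.1
```

>>> apply_moves(
  deltas="0 0 0 -5 -3.6 0 100; 0 0 0 -10 -7.2 0 100; 0 0 0 -15 -10.8 0 100; 0 0 0 -20 -14.3 0 100; 0 0 0 -21.5 -15.3 0 100; 0 0 0 -21.5 -15.3 0 100; 0 0 0 -21.5 -15.3 0 100",
)

```text
clock: 1.98
position: [0.6385, 0.007, 0.251]
tool_rot: [-0.707, 0.708, 0.0, -0.001]
ft_force: [-0.4, -0.6, -0.0]
finger_gap: 1.001
```

```bash
cat > meas.py <<'E'
from h import *
def comps(n,d,s,zlo=0.033,zhi=0.06,xr=(0.45,0.7),yr=(-0.3,0.26),cell=0.003):
    uu,vv=np.meshgrid(np.arange(512),np.arange(384));uv=np.c_[uu.ravel(),vv.ravel()]
    P=withd(n,uv,d,s);P=P[d.ravel()>0]
    m=(P[:,2]>zlo)&(P[:,2]<zhi)&(P[:,0]>xr[0])&(P[:,0]<xr[1])&(P[:,1]>yr[0])&(P[:,1]<yr[1]);Q=P[m]
    I=((Q[:,:2]-[xr[0],yr[0]])/cell).astype(int);im=np.zeros(I.max(0)+2,np.uint8);im[I[:,0],I[:,1]]=1
    im=cv2.morphologyEx(im,cv2.MORPH_CLOSE,np.ones((3,3)))
    nl,l=cv2.connectedComponents(im)
    for j in range(1,nl):
        q=Q[l[I[:,0],I[:,1]]==j]
        if len(q)>60:
            c,wh,a=cv2.minAreaRect((q[:,:2]*1000).astype(np.float32))
            print(len(q),'c',np.round(c,1),'wh',np.round(wh,1),'a',round(a,2),'z',np.median(q[:,2]).round(4))
    fl=P[(abs(P[:,2])<.012)];print('floor z',np.median(fl[:,2]).round(4))
E
python3 - <<'E'
from meas import *
s,p,d=snap('wrist','w1');print(s['position'],s['clock']);comps('wrist',d,s)
cv2.imwrite('pics/w1b.png',cv2.resize(p,(800,600),interpolation=cv2.INTER_CUBIC))
E
```

```text
[0.63845563 0.00696166 0.25100786] 1.975
230 c [524.4 174.2] wh [18.6 38.4] a 36.79 z 0.0447
613 c [564.1 223.8] wh [13.4 81.4] a 88.24 z 0.038
4120 c [ 579.3 -152.2] wh [132.   61.6] a 73.15 z 0.0398
1878 c [641.5 149.8] wh [60.1 95.2] a 88.35 z 0.044
floor z -0.0
```

View pics/w1b.png

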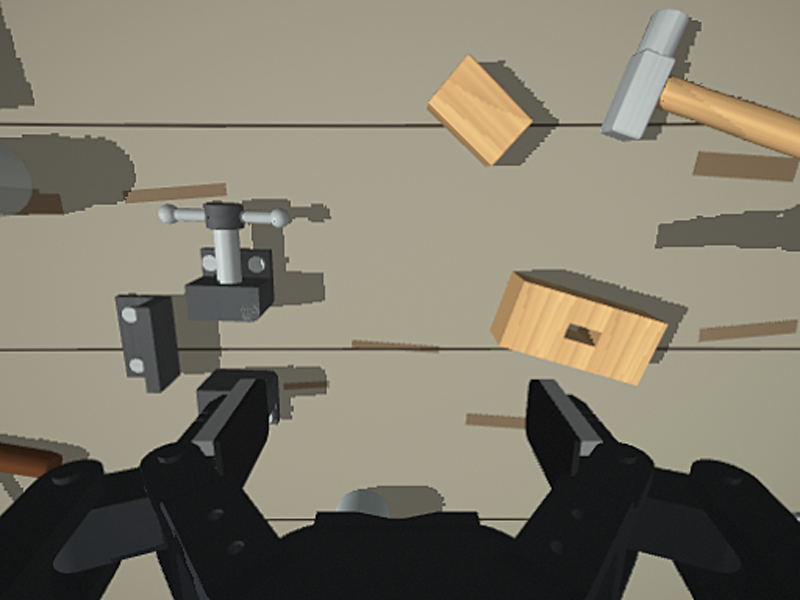

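Wrist frame: vice axis at about 88.3° with its origin near (562,153) mm, and the head at (579,-152) mm, 73.2°. I'll square it up by pushing its far long side with both open fingers, then push the rear end.

```bash
python3 -c "
from h import *
go(0.662,-0.152,0.005,-91.7);go(0.599,-0.154,0.005,-91.7)"
```

```text
rot [ 0.0006 -0.0005  0.0277] cm [15.85 -2.4  24.63] pos [0.6385 0.0067 0.2512] xang -90.11 F [0.1 0.  0.2] t 2.025
rot [ 0.0006 -0.0005  0.0277] cm [16.07  3.9  24.63] pos [0.6385 0.0067 0.2512] xang -90.11 F [0.1 0.  0.2] t 2.025
```

>>> apply_moves(
  deltas="0 0 0.028 5.3 -0.8 2 100; 0 0 0.028 10.5 -1.6 4 100; 0 0 0.028 15.8 -2.4 6 100; 0 0 0.028 15.8 -2.4 11 100; 0 0 0.028 15.8 -2.4 16 100; 0 0 0.028 15.8 -2.4 20 100; 0 0 0.028 15.8 -2.4 23 100; 0 0 0.028 15.8 -2.4 24.6 100",
)

```text
clock: 3.02
position: [0.6612, -0.1509, 0.0035]
tool_rot: [-0.696, 0.718, 0.001, -0.001]
ft_force: [0.4, -0.3, 0.3]
finger_gap: 0.995
```

```bash
python3 -c "
from h import *
s,p,d=snap('wrist','w2');cv2.imwrite('pics/w2b.png',p)
go(0.600,-0.154,0.005,-91.7)"
```

```text
rot [ 0.004   0.0011 -0.0003] cm [ 0.54  6.05 -0.27] pos [ 0.6607 -0.1504  0.0021] xang -91.72 F [-1.9  0.5 -0.5] t 3.075
```

View pics/w2b.png

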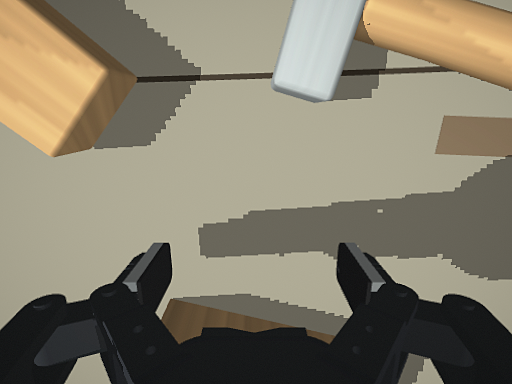

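The fingers are down, clear of the offcut and hammer, behind the head's far side. Now I push slowly.

>>> apply_moves(
  deltas="0 0 0 0.2 0.8 -0.2 100; 0 0 0 0.4 1.6 -0.3 100; 0 0 0 0.4 2.4 -0.3 100; 0 0 0 0.4 3.1 -0.3 100; 0 0 0 0.4 3.8 -0.3 100; 0 0 0 0.4 4.5 -0.3 100; 0 0 0 0.4 5.2 -0.3 100; 0 0 0 0.4 5.2 -0.3 100",
)

```text
clock: 4.08
position: [0.6102, -0.1522, 0.008]
tool_rot: [-0.697, 0.717, 0.0, -0.0]
ft_force: [-0.1, -0.8, -1.0]
finger_gap: 0.998
```

```bash
python3 -c "
from meas import *
go(0.600,-0.154,0.005,-91.7)
for n in ('top','side'):
  s,p,d=snap(n,n+'2');comps(n,d,s,zhi=.046)"
```

```text
rot [0.0012 0.     0.0016] cm [0.21 1.01 0.31] pos [ 0.6102 -0.1522  0.008 ] xang -91.61 F [-0.1 -0.8 -1. ] t 4.075
113 c [511.8 156. ] wh [57.1 29.8] a 88.09 z 0.043
82 c [561.2 224. ] wh [12.5 77.7] a 87.46 z 0.0381
210 c [638.3 149.2] wh [93.7 95.8] a 89.52 z 0.0397
floor z -0.0003
191 c [513.9 156.2] wh [63.4 30.8] a 88.26 z 0.0438
134 c [563.5 223.9] wh [15.2 79.8] a 87.66 z 0.0371
489 c [ 574.5 -156.9] wh [136.8  79.2] a 85.96 z 0.0394
271 c [641.2 149.7] wh [62.2 96.1] a 86.12 z 0.042
floor z -0.0005
```

>>> apply_moves(
  deltas="0 0 0 0.1 0.5 0.2 100; 0 0 0 0.1 1.0 0.2 100; 0 0 0 0.1 1.0 0.2 100; 0 0 0 0.1 -1 0.2 100; 0 0 0 0.1 -2.5 -2 100; 0 0 0 0.1 -4 -8 100; 0 0 0 0.1 -5 -14 100; 0 0 0 0.1 -5 -20 100",
)

```text
clock: 5.18
position: [0.6609, -0.1545, 0.2097]
tool_rot: [-0.697, 0.717, 0.0, -0.0]
ft_force: [0.5, -0.1, 0.7]
finger_gap: 1.003
```

```bash
python3 -c "
from meas import *
s,p,d=snap('wrist','w3');comps('wrist',d,s)
go(0.57,-0.24,0.01,180)
cv2.imwrite('pics/w3b.png',p)"
```

```text
968 c [514.4 149.1] wh [31.1 53. ] a 0.03 z 0.0449
4705 c [ 559.5 -157.7] wh [130.   62.8] a 88.25 z 0.04
829 c [624.8 133.5] wh [29.7 63.3] a 89.16 z 0.0446
floor z 0.0
rot [-0.013   0.0059  1.5429] cm [ 8.58  9.49 20.99] pos [ 0.6647 -0.1559  0.2207] xang -91.6 F [ 2.6 -0.2  7.3] t 5.225
```

View pics/w3b.png

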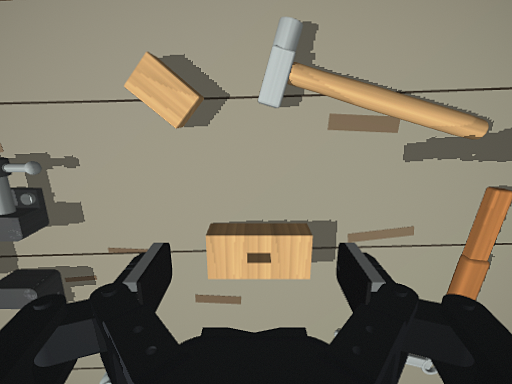

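>>> apply_moves(
  deltas="0 0 0 -5 0.5 -1 100; 0 0 0 -10 1 -2 100; 0 0 0 -15 1.5 -3 100; 0 0 0 -15 1.5 -3 100; 0 0 0 -15 1.5 -3 100; 0 0 0 -15 1.5 -3 100",
)

```text
clock: 5.98
position: [0.65, -0.0055, 0.2375]
tool_rot: [-0.697, 0.718, 0.0, -0.001]
ft_force: [1.2, 0.5, 0.8]
finger_gap: 1.0
```

```bash
python3 -c "
from meas import *
s,p,d=snap('wrist','w4');print(s['position']);comps('wrist',d,s,zlo=.036,zhi=.039+.01);comps('wrist',d,s,zlo=.043,zhi=.047,yr=(.1,.2))
# occupancy profile across the gap within jaws' y range
go(0.6,-0.158,0.008,-91.8)
cv2.imwrite('pics/w4b.png',cv2.resize(p[100:384,0:400],None,fx=2,fy=2,interpolation=cv2.INTER_CUBIC))"
```

```text
[ 0.64995864 -0.00553484  0.23749773]
100 c [525.3 179.6] wh [11.4 20.1] a 47.55 z 0.0448
3768 c [ 560.1 -157.4] wh [130.9  62. ] a 88.26 z 0.04
558 c [563.6 223.7] wh [13.1 80.4] a 88.2 z 0.0382
1576 c [641.5 149.5] wh [60.5 95.5] a 88.02 z 0.0446
floor z 0.0
71 c [524.9 179.4] wh [10.6 20. ] a 47.55 z 0.0452
1110 c [609.2 150.8] wh [60.3 30.8] a 88.05 z 0.0451
floor z 0.0
rot [ 0.0012 -0.0002  0.0015] cm [15.38  4.51 22.96] pos [ 0.65   -0.0056  0.2375] xang -91.71 F [ 0.1 -0.2 -0.8] t 6.025
```

View pics/w4b.png

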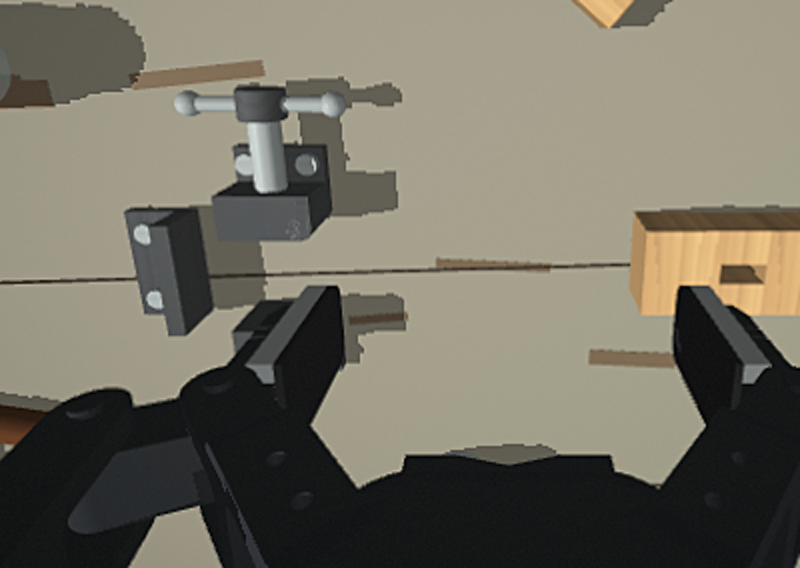

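>>> apply_moves(
  deltas="0 0 0.003 5.1 0.5 2 100; 0 0 0.003 10.2 1 5 100; 0 0 0.003 15.3 1.5 9 100; 0 0 0.003 15.3 1.5 14 100; 0 0 0.003 15.3 1.5 18.5 100; 0 0 0.003 15.3 1.5 21.5 100; 0 0 0.003 15.3 1.5 22.9 100; 0 0 0.003 15.3 1.5 22.9 100",
)

```text
clock: 7.02
position: [0.6302, -0.1572, 0.0084]
tool_rot: [-0.696, 0.718, 0.001, -0.0]
ft_force: [0.2, 0.9, 0.0]
finger_gap: 1.001
```

```bash
python3 -c "
from meas import *
go(0.591,-0.158,0.008,-91.9)"
```

```text
rot [0.0018 0.0006 0.0011] cm [0.21 3.91 0.05] pos [ 0.6302 -0.1572  0.0084] xang -91.84 F [0.2 0.9 0. ] t 7.025
```

>>> apply_moves(
  deltas="0 0 0.001 0.2 1.2 0 100; 0 0 0.001 0.2 2.4 0 100; 0 0 0.001 0.2 3.2 0 100; 0 0 0.001 0.2 3.9 0 100; 0 0 0.001 0.2 3.9 0 100; 0 0 0.001 0.2 3.9 0 100; 0 0 0.001 0.2 2.4 0 100; 0 0 0.001 0.2 1 -3 100",
)

```text
clock: 8.02
position: [0.6186, -0.1574, 0.0363]
tool_rot: [-0.696, 0.718, 0.003, -0.001]
ft_force: [0.6, -0.3, -0.5]
finger_gap: 0.997
```

```bash
python3 -c "
from meas import *
go(0.549,-0.27,0.12,178.1);go(0.549,-0.27,0.008,178.1);print(telemetry.get_state()['joint_pos'].round(2))"
```

```text
rot [ 0.0069 -0.0033  1.5718] cm [11.46  6.65 -8.35] pos [ 0.6186 -0.1574  0.0363] xang -91.85 F [ 0.6 -0.3 -0.5] t 8.025
rot [ 0.0069 -0.0033  1.5718] cm [11.49  6.57  2.85] pos [ 0.6186 -0.1574  0.0363] xang -91.85 F [ 0.6 -0.3 -0.5] t 8.025
[-0.37  0.46  1.62 -0.    1.07  1.23]
```

```bash
python3 -c "
from meas import *
go(0.549,-0.27,0.25,-1.9)"
```

```text
rot [ 0.0033  0.0069 -1.5698] cm [ 11.43   6.73 -21.35] pos [ 0.6186 -0.1574  0.0363] xang -91.85 F [ 0.6 -0.3 -0.5] t 8.025
```

>>> apply_moves(
  deltas="0 0 -0.18 0 0 -4 100; 0 0 -0.36 1 1 -8 90; 0 0 -0.54 3 2 -12 80; 0 0 -0.72 5 3 -16 70; 0 0 -0.9 7 4 -20 60; 0 0 -1.08 9 5 -21 50; 0 0 -1.26 11 6 -21.4 50; 0 0 -1.44 11.5 6.6 -21.4 50",
)

```text
clock: 9.02
position: [0.5508, -0.2726, 0.2536]
tool_rot: [0.997, -0.079, 0.0, 0.0]
ft_force: [0.0, 0.9, -0.6]
finger_gap: 0.498
```

```bash
python3 -c "
from meas import *
go(0.549,-0.27,0.25,-1.9)"
```

```text
rot [ 0.0005 -0.0002 -0.1252] cm [-0.22 -0.23  0.36] pos [ 0.5508 -0.2726  0.2536] xang -9.07 F [ 0.   0.9 -0.6] t 9.025
```

>>> apply_moves(
  deltas="0 0 -0.125 -0.2 -0.2 0.4 30; 0 0 -0.125 -0.2 -0.2 0.4 30; 0 0 -0.125 -0.2 -0.2 0.4 30",
)

```text
clock: 9.4
position: [0.5497, -0.2689, 0.2492]
tool_rot: [1.0, -0.02, -0.0, -0.0]
ft_force: [0.9, -0.0, 0.3]
finger_gap: 0.3
```

```bash
python3 -c "
from meas import *
s,p,d=snap('wrist','w5');comps('wrist',d,s)
go(0.549,-0.26,0.008,-1.9)"
```

```text
5951 c [ 550.6 -156.7] wh [129.7  60. ] a 88.06 z 0.04
floor z -0.0001
rot [-0.0001  0.0001 -0.0065] cm [-0.11 -0.88 24.13] pos [ 0.5497 -0.2689  0.2493] xang -2.27 F [-0.6 -0.1  0.2] t 9.45
```

>>> apply_moves(
  deltas="0 0 -0.007 -0.2 0.5 6 30; 0 0 -0.007 -0.2 0.5 12 30; 0 0 -0.007 -0.2 0.2 17 30; 0 0 -0.007 -0.2 0 21 30; 0 0 -0.007 -0.2 -0.4 23 30; 0 0 -0.007 -0.2 -0.8 23.9 30; 0 0 -0.007 -0.2 -0.8 23.9 30",
)

```text
clock: 10.32
position: [0.5485, -0.2609, 0.011]
tool_rot: [1.0, -0.015, 0.0, 0.0]
ft_force: [0.9, -0.1, 0.2]
finger_gap: 0.299
```

```bash
python3 -c "
from meas import *
go(0.548,-0.233,0.01,-1.9);go(0.5547,-0.05,0.01,-1.9)"
```

```text
rot [ 0.0004 -0.0008  0.0024] cm [-0.14 -2.78  0.1 ] pos [ 0.5485 -0.2609  0.011 ] xang -1.77 F [ 0.9 -0.1  0.2] t 10.325
rot [ 0.0004 -0.0008  0.0024] cm [ -0.03 -21.09   0.09] pos [ 0.5485 -0.2609  0.011 ] xang -1.77 F [ 0.9 -0.1  0.2] t 10.325
```

>>> apply_moves(
  deltas="0 0 0.002 -0.1 -1.2 0.1 30; 0 0 0.002 -0.1 -2.4 0.1 30; 0 0 0.002 -0.1 -3.6 0.1 30; 0 0 0.002 -0.1 -5 0.1 30; 0 0 0.002 -0.1 -6.5 0.1 30; 0 0 0.002 -0.1 -8 0.1 30; 0 0 0.002 -0.1 -9.5 0.1 30; 0 0 0.002 0 -11 0.1 30",
)

```text
clock: 11.32
position: [0.5511, -0.1499, 0.0092]
tool_rot: [1.0, -0.016, -0.0, -0.0]
ft_force: [-0.4, -3.7, 4.0]
finger_gap: 0.3
```

```bash
python3 -c "
from meas import *
s,p,d=snap('side','s6');comps('side',d,s,zhi=.046,xr=(.5,.6))
go(0.555,-0.05,0.01,-1.9)"
```

```text
168 c [514.3 154.1] wh [65.3 29.3] a 88.83 z 0.0441
537 c [553.2 -76.5] wh [137.4  60.6] a 87.69 z 0.0396
127 c [561.7 224.2] wh [14.6 76.3] a 88.21 z 0.0371
floor z -0.0005
rot [-0.0018  0.0011  0.0009] cm [ 0.09 -9.79 -0.1 ] pos [ 0.5509 -0.1478  0.0089] xang -1.85 F [ 1.2 -0.1 -0.8] t 11.375
```

>>> apply_moves(
  deltas="0 0 0 0 -1.5 -0.1 30; 0 0 0 0 -3 -0.1 30; 0 0 0 0 -4.5 -0.1 30; 0 0 0 0.1 -6 -0.1 30; 0 0 0 0.1 -7.5 -0.1 30; 0 0 0 0.1 -9 -0.1 30; 0 0 0 0.1 -9.8 -0.1 30; 0 0 0 0.1 -9.8 -0.1 30",
)

```text
clock: 12.38
position: [0.5556, -0.0523, 0.0104]
tool_rot: [1.0, -0.016, 0.0, -0.0]
ft_force: [0.1, -0.1, 0.1]
finger_gap: 0.298
```

```bash
python3 -c "
from meas import *
s,p,d=snap('side','s7');comps('side',d,s,zhi=.046,xr=(.5,.6))
cv2.imwrite('pics/s7b.png',cv2.resize(p[120:320,150:350],None,fx=3,fy=3,interpolation=cv2.INTER_CUBIC))
go(0.5587,0.077,0.01,-1.9)"
```

```text
155 c [515.1 154.9] wh [29.1 63.2] a 0.59 z 0.0442
130 c [561.7 224.2] wh [15.8 76. ] a 89.2 z 0.0371
641 c [557.8  15.3] wh [154.3  61.2] a 88.18 z 0.0394
floor z -0.0005
rot [-0.0001 -0.0001  0.0007] cm [ -0.11 -12.98   0.04] pos [ 0.5556 -0.0527  0.0104] xang -1.86 F [-0.1 -0.1  0. ] t 12.425
```

View pics/s7b.png

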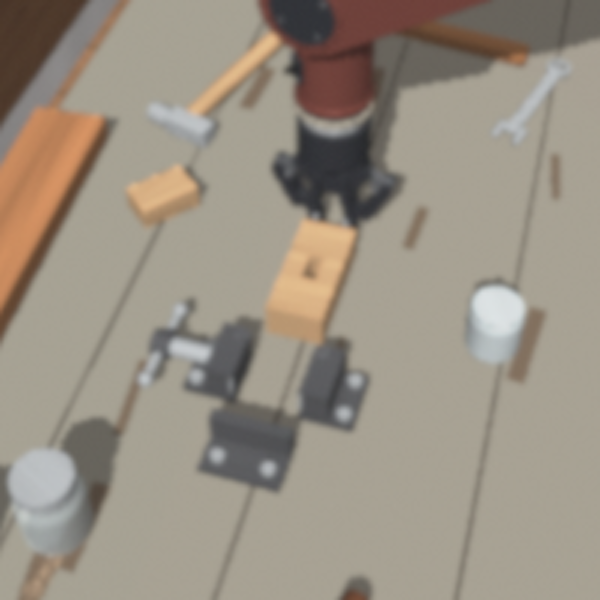

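The head is lined up in front of the mouth at (310,280), pointing at the gap. Now I push it in.

>>> apply_moves(
  deltas="0 0 0 0 -1 0 30; 0 0 0 0 -2 0 30; 0 0 0 0 -3 0 30; 0 0 0 0 -4 0 30; 0 0 0 0 -5 0 30; 0 0 0 0 -6 0 30; 0 0 0 -0.05 -6.5 0 30; 0 0 0 -0.05 -6.5 0 30",
)

```text
clock: 13.42
position: [0.5569, 0.0128, 0.0101]
tool_rot: [1.0, -0.016, -0.0, -0.0]
ft_force: [-1.0, -0.2, 0.2]
finger_gap: 0.301
```

```bash
python3 -c "
from meas import *
s,p,d=snap('side','s8');comps('side',d,s,zhi=.042,xr=(.525,.598),zlo=.036)
go(0.5587,0.077,0.01,-1.9)"
```

```text
638 c [557.2  97.1] wh [172.5  68.8] a 86.07 z 0.0395
90 c [561.3 224.3] wh [13.9 72. ] a 88.86 z 0.0377
floor z -0.0005
rot [-0.0007  0.0008  0.0005] cm [-0.01 -6.45  0.  ] pos [0.5567 0.0125 0.01  ] xang -1.87 F [-1.   0.5 -0.4] t 13.475
```

>>> apply_moves(
  deltas="0 0 0 0 -1 0 30; 0 0 0 0 -2 0 30; 0 0 0 0 -3 0 30; 0 0 0 0 -4 0 30; 0 0 0 0 -5 0 30; 0 0 0 0 -5.6 0 30; 0 0 0 0 -5.6 0 30",
)

```text
clock: 14.35
position: [0.5591, 0.0685, 0.0104]
tool_rot: [1.0, -0.016, 0.0, -0.0]
ft_force: [0.7, 0.5, 0.9]
finger_gap: 0.299
```

>>> apply_moves(
  deltas="0 0 0 0 -0.2 0 30; 0 0 0 0 -0.4 0 30; 0 0 0 0 -0.4 0 30",
)

```text
clock: 14.72
position: [0.5593, 0.0718, 0.0104]
tool_rot: [1.0, -0.017, 0.0, 0.0]
ft_force: [0.9, -1.0, 0.1]
finger_gap: 0.301
```

>>> apply_moves(
  deltas="0 0 0 0 -0.2 0 30; 0 0 0 0 -0.3 0 30; 0 0 0 0 -0.3 0 30",
)

```text
clock: 15.1
position: [0.5594, 0.0749, 0.0104]
tool_rot: [1.0, -0.017, 0.0, 0.0]
ft_force: [0.2, -1.4, 1.1]
finger_gap: 0.298
```

>>> apply_moves(
  deltas="0 0 0 0 -0.15 0 30; 0 0 0 0 -0.3 0 30; 0 0 0 0 -0.3 0 30",
)

```text
clock: 15.48
position: [0.5594, 0.0767, 0.0105]
tool_rot: [1.0, -0.016, 0.0, 0.001]
ft_force: [-0.1, -7.5, 2.4]
finger_gap: 0.302
```

>>> apply_moves(
  deltas="0 0 0 0 -0.15 0 30; 0 0 0 0 -0.2 0 30; 0 0 0 0 -0.2 0 30",
)

```text
clock: 15.85
position: [0.5594, 0.0767, 0.0105]
tool_rot: [1.0, -0.016, -0.0, 0.002]
ft_force: [-1.7, -16.7, 3.5]
finger_gap: 0.3
```

Firm against the stop: 17 N with no motion. I'll back off, lift and look.

>>> apply_moves(
  deltas="0 0 0 0 0.8 0 30; 0 0 0 0 2.5 0 30; 0 0 0 0 5 -2 30; 0 0 0 0 9 -6 30; 0 0 0 0 12 -11 30; 0 0 0 0 12 -17 30; 0 0 0 0 12 -20 30; 0 0 0 0 12 -20 30",
)

```text
clock: 16.85
position: [0.5573, -0.0408, 0.2137]
tool_rot: [1.0, -0.017, 0.003, 0.0]
ft_force: [-0.5, -0.4, -0.5]
finger_gap: 0.304
```

```bash
python3 -c "
from meas import *
go(0.56,0.15,0.22,-1.9)
s,p,d=snap('top','t9');comps('top',d,s,zhi=.0425,xr=(.53,.594),zlo=.034)
s,q,d=snap('side','s9');comps('side',d,s,zhi=.0425,xr=(.53,.594),zlo=.034)
a=cv2.resize(p[140:260,140:340],(750,450),interpolation=cv2.INTER_CUBIC);cv2.imwrite('pics/t9b.png',a)
cv2.imwrite('pics/s9b.png',cv2.resize(q[150:320,150:350],(700,595),interpolation=cv2.INTER_CUBIC))"
```

```text
rot [ 0.0007 -0.0064 -0.0001] cm [ -0.36 -19.08  -0.65] pos [ 0.5573 -0.0408  0.2137] xang -1.9 F [-0.5 -0.4 -0.5] t 16.85
523 c [562.3 160.7] wh [139.1  63.5] a 89.27 z 0.0391
floor z -0.0003
810 c [562.  158.8] wh [144.9  63.4] a 89.73 z 0.0393
floor z -0.0005
```

View pics/s9b.png

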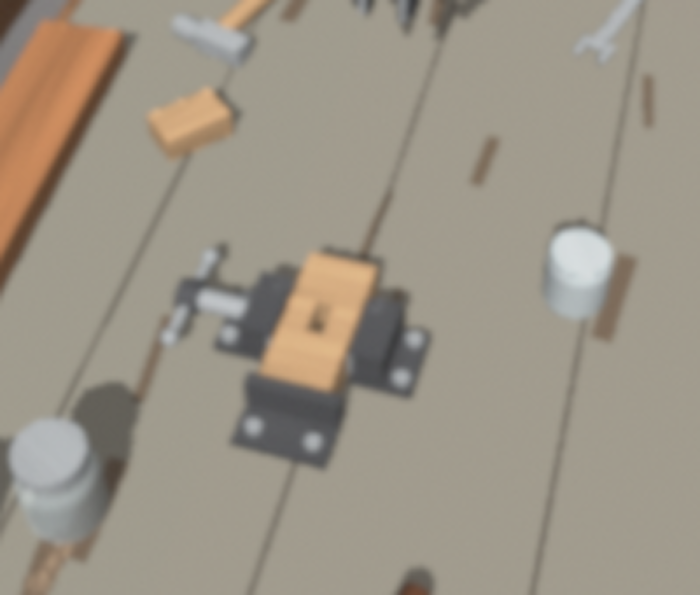

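The head sits in the jaws at (320,320) and butts against the stop at (295,395), sticking out on both sides. The head and stop together measure 139–145 mm, against 142 expected. The bystanders in view haven't moved, and the arm is clear.

```bash
python3 -c "
from h import *
print(ticket.finish_job())"
```

```text
the job is handed in; nothing more can be done
None
```

The mallet head is home in the vice, flat, with its leading end against the steel stop. I handed the job in at about 17 s of the 64 s.

- **Pushing:** I squared the head to the gap by pushing its far long side twice with the open fingers. Then I pushed its rear end through the jaws with two fingers spread across it. It was never gripped, lifted or tipped.
- **Force at the stop:** the force rose to about 17 N with no further movement, so it was firmly against the stop. I then backed off and raised the arm clear.
- **Last checks:** the side picture shows the head between the jaws, sticking out on both sides and touching the stop. The top and side depth readings gave 139 and 145 mm for head and stop together, against 142 mm expected. Its top was at 39 mm, so it is lying flat.
- **Other things on the bench:** I checked them by eye only. The offcut, tin, jar, hammer and wrench look unmoved. I did not check the handle after the last push or measure any of them again.
- **Disagreements:** the cameras differed by about 2 mm. Depth outlines gave the seated head's angle as 89.3–89.7°, against about 88.1° for the vice. I put that down to noise from the head merging with the stop and jaws in the depth.

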